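Eject a re-leathered organ pallet from its gluing form and rack it

TASK

The organ pallet (wooden valve block) in the gluing form has set: press the form's red push plate all the way in so that the ejector drives the pallet out of the mouth, then ease the plate back out to its rest under control instead of letting it snap. Draw the pallet straight out and lay it leather side down in the one empty cradle of the drying rack, plain end home against the cradle's stop and wire-hook end sticking out at the open front, without disturbing the two pallets already drying.

Things in the scene. Friction and masses are not known exactly. Their poses are not given: they have to be found in the camera images.
- form: gluing form, fixed. Origin on the bench on the trough's centre line, z up; trough along y, x 32 mm wide inside, floor 12 mm up, beech walls and steel keeper strips to 51 mm. The strips overhang the pallet by 6 mm: it cannot be lifted, only slid out towards -y. The -x cheek is sprung and grips the pallet (6 N). Whole form spans x -61 to +46 mm; bearing block at y 62 to 84, 46 mm high
- mouth (a point): centre of the trough's open mouth, on its floor (form y = -90 mm, 12 mm above the bench). A tongue 24 mm wide, level with the floor, runs on 40 mm from here under the leaving pallet, narrower than it
- ejector (a joint): sprung ejector slide: 0 at rest, grows as the plate is pressed in (towards the form's -y) to 0.060 m at its stop; spring 2 N at rest to 7 N at full stroke, plus about 8 N to move the pallet
- push_plate (a point): on the red upright push plate, 65 mm above the bench, mid thickness, on the form's centre line (form y = +177 mm at rest). Plate with black pad: 64 mm wide (x), 12 thick (y), from 10 to 84 mm above the bench; push its outer (+y) face or pinch it from above across its thickness; at full stroke 28 mm stay free between it and the bearing block, rods below 38 mm high
- pallet: the pallet to move: wooden block 128 long (its y) x 32 wide (its x) x 31 mm high, about 90 g, red felt and white leather underneath, a wire hook (not solid, 15 mm high) on top near its +y end. Origin: centre of its underside. In the form the hook end is at the ejector, origin at form y = -22 mm; after the full stroke the plain end stands about 55 mm out of the mouth
- hook_end (a point): on the pallet, middle of its wire-hook end face (pallet y = +64 mm), 18 mm above its underside
- plain_end (a point): on the pallet, middle of its plain end face (pallet y = -64 mm), 18 mm above its underside
- rack: drying rack's plywood board, fixed, 122 x 206 x 8 mm, with three cradles side by side along its y, 66 mm apart; which of them is empty differs
- cradle_free: the empty cradle. Origin 8 mm above the bench on its centre line; open to the front (-x); floor 4 mm above origin from x = -40; side fins 38 mm apart inside, 50 outside, x -33 to +50, 32 mm high; stop face at x = +50. Home: pallet along x, plain end at the stop, origin at x -15, y 0, z +4 mm, hook end 46 mm clear of the fins; 34 mm between neighbours there, so open fingers part way
- dry_1: a pallet of the same size drying in another cradle, origin centre of its underside, hook end towards its -x; loose, not to be disturbed
- dry_2: the other drying pallet, likewise

How it is judged:
By the outcome, as a careful person would: the job done as asked, in the order asked, and still so for the second after the job is handed in, with the robot touching nothing.
It also fails if it takes over 64 s, if anything falls off the work surface, if the arm or the gripper's body presses on something with over 40 N, if the wrist force passes 120 N, or if a joint passes its speed limit or range.

ROBOT

A 6-joint arm with a two-finger parallel gripper is mounted at the origin on a cart in front of the work surface, level with it; the furniture and walls round the work are solid. World frame = base frame: x ahead of the robot, y to its left, z up, the work surface at z = 0. Lengths are in m, angles in rad, forces in N, time in s.
With the tool pointing down it reaches from about 0.275 to 0.725 m from the base axis. Payload 5.6 kg.
Tool frame: the origin (TCP) lies midway between the tips of the shut fingers; the grasp point (between the pads) lies arm.grip_depth behind it (arm.grip_depth is the distance from the TCP to the grasp point, in m); z points along the fingers, y is the line along which they close (so a half turn about z gives the same grasp; the last joint's range is limited). The gripper opens to 85 mm and grips with 20 to 120 N. Pads are 22 mm wide; open, the fingers measure 114 mm over their backs; the gripper's body (76 mm by 85 mm) begins 54 mm behind the grasp point. The pads swing forward as they close: fully open they stand 13 mm farther back than shut.
Start: joints at [1.553, 0.255, 0.108, 0, -1.424, -0.285], TCP at [0.164, 0.525, 0.231] pointing down, gripper open.
Joint ranges: [-2.95, 2.95], [-1.21, 1.97], [-1.09, 1.5], [-2.87, 1.71], [-2.94, -0.07], [-3.05, 3.05]. Speed limits (rad/s): [2.57, 2.57, 3.14, 3.14, 3.14, 3.14].

INTERFACE

Orientations are given as a unit quaternion [w, x, y, z].
In Python, from workcell import arm gives the robot as it stands.
- The arm moves only by the tool carry_out, never from a script. Its argument "motion" is a list that holds one entry, the list of rows, each a list of 5 numbers: the closure, from 0 (fully open) to 1 (shut), then the shift along the tool's x, y, z in mm, then the turn about the tool's z in rad. A call has 1 to 12 rows; each row shifts and turns the commanded pose from where the row before left it, along the tool's axes as they then stand; what a row does not reach is not made up. A row lasts 1/10 s, in which the tool goes at most 50 mm and 8.59 degrees, less where a joint would pass 70% of its speed; a pose out of reach is approached as far as the arm can. A call is refused whole if a number of a shift passes 50 or a number of a turn 0.15, either way. A call with a gripper value outside its range is refused whole. The fingers move at their own pace and stop on an object; "grip_force" is the grip in N (left out, the last holds). Time passes only in rows, so rows that do not move let the fingers close. It gives the time, the measured TCP pose, the force, the opening and the grip force at its end, in the units of the state.
- arm.get_obs(): the state, without advancing time (a new reading comes with each control period).
- arm.get_image(name): name is "scene" or "top" or "wrist"; returns a dict with "frame" (420x560x3 uint8, blue, green, red), "fx", "fy", "cx", "cy" (pixels), "k1" (the pictures are not rectified: a ray, as slopes to the right and down, at radius r is drawn at 1 + k1 r^2 times it, then the intrinsics apply), "origin" and "attitude" of the camera in the world; the wrist camera has in their place "mount" (4x4, takes a point from camera to tool coordinates, whose origin is the TCP and whose axes are the flange's). Camera axes: x right, y down, z forward; pixel columns grow to the right and rows downward; lengths in m; the calibration is good to about 2 mm. A picture is of the moment at which its call begins: read the wrist's pose just before it. There is no depth.
- arm.job_done(): hands the job in; it is judged then, once.
The state is a dict: "clock": time; "q": joint angles; "qvel": joint speeds; "tau": joint torques, N m; "eef_pos": TCP position; "ee_rot": TCP orientation; "ft_force": force on the tool from outside, world axes, zero at the start; "moment": the same for the moment, N m; "opening": finger opening in m; "grip_force": force on a finger pad.
Only numpy, scipy, OpenCV 4.12 (cv2) and the standard library are available. Lean on these libraries where they do the work, as an engineer would, in place of code of your own. Each camera call takes 0.05 s, during which the arm holds its last target. There are 200 camera calls.

## Working session

There is one attempt and no reset: what is moved stays moved. The work goes in short steps, Python scripts to look and compute and a tool call to move; the robot and the scene stay as the last step left them, time stands still between calls to the robot, and variables do not carry over. Pictures are saved under pics/ and viewed, at most 10 in all, crops included, and the job is handed in when it is done.

Besides the shell and the picture viewer there is one more tool, called after "Call:" as a command line: name --argument value ..., lists and objects as JSON in quotes. carry_out: Moves the arm, as the interface text tells. Its arguments: {"type":"object","properties":{"motion":{"type":"array"},"grip_force":{"type":"number"}},"required":["motion"]}

```bash
ls; mkdir -p pics
python3 - <<'E'
from workcell import arm
import cv2
o=arm.get_obs(); print(o, arm.grip_depth)
for n in ("scene","top"):
    im=arm.get_image(n); cv2.imwrite(f"pics/{n}0.png",im["frame"]); print({k:v for k,v in im.items() if k!="frame"})
E
```

```text
pics
{'clock': 0.0, 'q': array([ 1.55262543e+00,  2.55754244e-01,  1.07011799e-01, -4.81405179e-04,
       -1.42388964e+00, -2.84581354e-01]), 'qvel': array([ 0.00203997, -0.00111307, -0.00245033,  0.00220751,  0.00021916,
        0.00036277]), 'tau': array([ 1.58780695e-04, -3.86626875e+01,  2.37941211e+01,  5.36515608e+00,
       -6.16988313e-03,  7.04775886e-06]), 'eef_pos': array([0.1637853 , 0.52453353, 0.23039382]), 'ee_rot': array([ 9.41365362e-04,  9.88558705e-01, -1.50833640e-01, -1.14063608e-04]), 'ft_force': array([ 0.73355053, -0.06709226, -0.46855379]), 'moment': array([ 0.00522892, -0.0266649 ,  0.00839194]), 'grip_force': 0.0, 'opening': 0.0854848711681551} 0.0187
{'fx': 472.98847000983955, 'fy': 472.98847000983955, 'cx': 275.182198281617, 'cy': 207.90924121896657, 'k1': -0.0724587163003691, 'origin': array([-0.2400823 , -0.93311577,  0.83625026]), 'attitude': array([-0.45636382,  0.82949555, -0.28271739,  0.15407814])}
{'fx': 456.75351346165945, 'fy': 456.75351346165945, 'cx': 279.1117126997839, 'cy': 206.31018281002835, 'k1': 0.00615938818048612, 'origin': array([0.30861848, 0.06293526, 1.25585574]), 'attitude': array([ 0.05940716, -0.70320173,  0.70444426, -0.07573902])}
```

View pics/scene0.png

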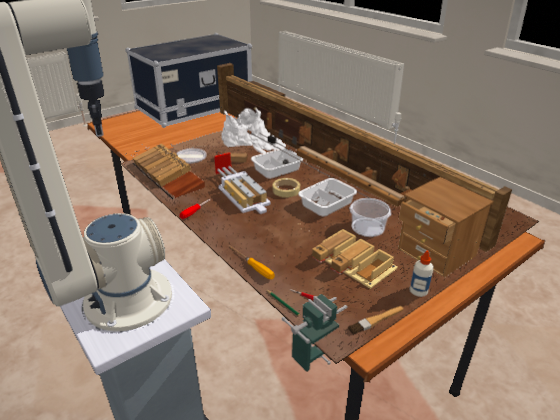

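View pics/top0.png

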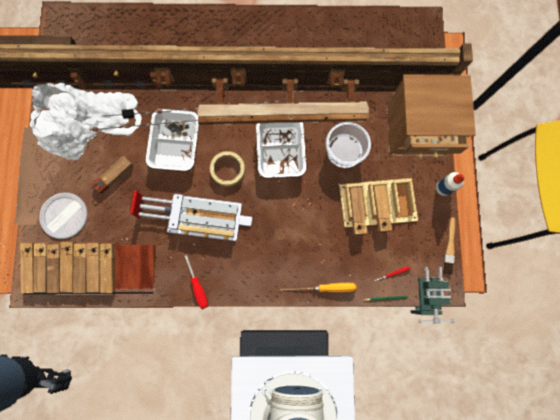

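The scene picture shows the form with its red plate at about (222,160), left of centre, and the rack at about (355,258). In the top view the plate is at (136,205), the tongue at (247,221) and the rack at (378,205). The free cradle is the right one, at about (404,203), and the dry pallets stick out downward at (357,232) and (386,228).

```bash
cat > h.py <<'E'
import numpy as np, cv2
from scipy.spatial.transform import Rotation as R
from workcell import arm
def rot(q): return R.from_quat([q[1],q[2],q[3],q[0]]).as_matrix()
def cam(name):
    o=arm.get_obs(); im=arm.get_image(name)
    if name=="wrist":
        T=np.eye(4);T[:3,:3]=rot(o["ee_rot"]);T[:3,3]=o["eef_pos"];T=T@np.array(im["mount"])
        im["R"],im["o"]=T[:3,:3],T[:3,3]
    else: im["R"],im["o"]=rot(im["attitude"]),np.array(im["origin"])
    return im
def ray(im,uv):
    K=np.array([[im["fx"],0,im["cx"]],[0,im["fy"],im["cy"]],[0,0,1]])
    d=(np.array(uv,float)-[im["cx"],im["cy"]])/[im["fx"],im["fy"]]
    s=d.copy()
    for _ in range(20): s=d/(1+im["k1"]*(s@s))
    return im["R"]@np.r_[s,1]
def onz(im,uv,z):
    d=ray(im,uv); return im["o"]+d*(z-im["o"][2])/d[2]
def proj(im,p):
    c=im["R"].T@(np.array(p)-im["o"]); s=c[:2]/c[2]; s=s*(1+im["k1"]*(s@s))
    return s*[im["fx"],im["fy"]]+[im["cx"],im["cy"]]
E
python3 - <<'E'
from h import *
im=cam("top"); f=im["frame"]
a=cv2.resize(f[180:250,125:257],None,fx=6,fy=6,interpolation=cv2.INTER_CUBIC)
b=cv2.resize(f[170:240,330:425],None,fx=6,fy=6,interpolation=cv2.INTER_CUBIC)
b=cv2.copyMakeBorder(b,0,0,0,a.shape[1]-b.shape[1],cv2.BORDER_CONSTANT)
cv2.imwrite("pics/c1.png",cv2.resize(np.vstack([a,b]),None,fx=.7,fy=.7,interpolation=cv2.INTER_AREA))
hsv=cv2.cvtColor(f,cv2.COLOR_BGR2HSV)
m=(((hsv[...,0]<6)|(hsv[...,0]>174))&(hsv[...,1]>190)&(hsv[...,2]>100)).astype(np.uint8); m[:, 165:]=0;m[:185]=0;m[225:]=0;m[:,:125]=0
ys,xs=np.nonzero(m); print(xs.mean(),ys.mean(),xs.min(),xs.max(),ys.min(),ys.max(),cv2.minAreaRect(np.c_[xs,ys].astype(np.float32)))
print(onz(im,(xs.mean(),ys.mean()),.065), onz(im,(247,221),.012))
E
```

```text
133.62244897959184 201.0 130 140 190 213 ((133.23458862304688, 201.39678955078125), (7.248925685882568, 23.24833869934082), 21.250505447387695)
[0.55352407 0.41914867 0.065     ] [0.50845572 0.12217438 0.012     ]
```

View pics/c1.png

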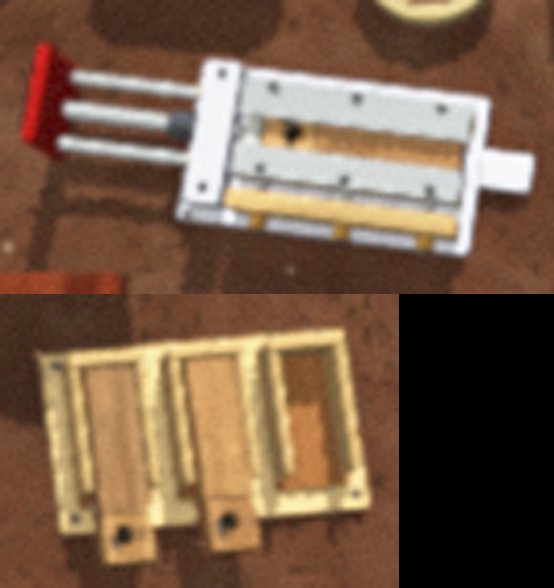

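The crop shows the form: red plate at about (42,98), bearing block at (210,125), hook at (292,132), mouth at (470,170) and tongue end at (533,173). It also shows the empty right-hand cradle at (312,425). Next I'll get a closer wrist view.

Run:
```python
from h import *
im=cam("top");o=arm.get_obs()
print(onz(im,(251.7,221.2),.012),onz(im,(132.5,203),.084))
w=cam("wrist"); print(w["mount"],w["fx"],w["cx"],w["cy"],w["k1"]);print(rot(o["ee_rot"]).round(3))
```

```text
[0.5078942  0.10924664 0.012     ] [0.54431264 0.41605791 0.084     ]
[[-4.49046224e-04 -9.63350661e-01 -2.68244856e-01  6.74694674e-02]
 [ 9.99999847e-01 -3.45579660e-04 -4.32931923e-04  1.20579362e-03]
 [ 3.24365288e-04 -2.68245009e-01  9.63350668e-01 -1.42174262e-01]
 [ 0.00000000e+00  0.00000000e+00  0.00000000e+00  1.00000000e+00]] 334.926579875817 282.78905657869444 208.98625282755933 -0.0756389004253018
[[ 0.954 -0.298 -0.   ]
 [-0.298 -0.954 -0.001]
 [ 0.     0.001 -1.   ]]
```

Call:
carry_out --motion '[[[0,0,0,0,-0.09],[0,0,0,0,-0.09],[0,40,21,0,0],[0,40,21,0,0],[0,40,21,0,0],[0,40,21,0,0],[0,40,21,0,0],[0,40,21,0,0],[0,40,21,0,0],[0,40,21,0,0],[0,40,21,0,0],[0,40,21,0,0]]]'

```text
clock: 1.45
eef_pos: [0.5365, 0.2662, 0.2312]
ee_rot: [0.0, 0.998, -0.061, -0.0]
ft_force: [0.7, 0.9, 0.4]
opening: 0.0855
grip_force: 0.0
```

Call:
carry_out --motion '[[[0,0,0,0,0],[0,0,0,0,0],[0,0,0,0,0]]]'

```text
clock: 1.75
eef_pos: [0.5348, 0.268, 0.2312]
ee_rot: [-0.0, 0.998, -0.061, -0.0]
ft_force: [-1.4, -0.4, 0.4]
opening: 0.0855
grip_force: 0.0
```

Run:
```python
from h import *
w=cam("wrist"); cv2.imwrite("pics/w1.png",w["frame"]); np.save("w1.npy",np.r_[w["R"].ravel(),w["o"]])
o=arm.get_obs();print(o["eef_pos"],o["clock"],rot(o["ee_rot"]).round(3))
```

```text
[0.53458298 0.26827838 0.23144927] 1.8 [[ 0.993 -0.121  0.   ]
 [-0.121 -0.993  0.   ]
 [ 0.    -0.    -1.   ]]
```

View pics/w1.png

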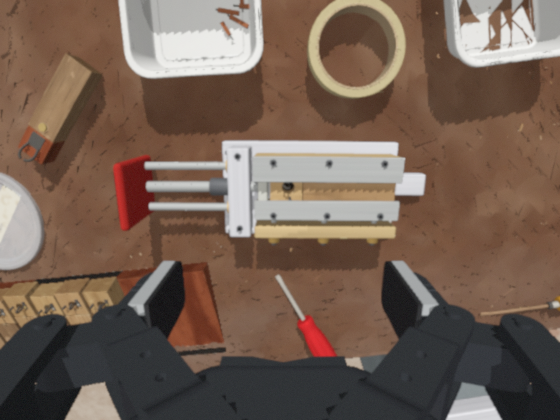

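The wrist view shows the plate at about (133,193), bearing block at (238,190), keeper strips ending near (400,170) and (398,210), and tongue end at (425,185). I'll measure these points now.

Run:
```python
from h import *
w=cam("wrist");f=w["frame"]
hsv=cv2.cvtColor(f,cv2.COLOR_BGR2HSV)
m=(((hsv[...,0]<6)|(hsv[...,0]>174))&(hsv[...,1]>170)&(hsv[...,2]>70)).astype(np.uint8)*255; m[:,165:]=0;m[:150]=0;m[235:]=0;m[:,:105]=0
c=max(cv2.findContours(m,0,2)[0],key=cv2.contourArea)
ap=cv2.approxPolyDP(c,2,True)[:,0]
print("plate poly",[(tuple(p),onz(w,p,.084)[:2].round(4)) for p in ap])
# tongue & white
m=((hsv[...,1]<60)&(hsv[...,2]>120)).astype(np.uint8)*255; m[:125]=0;m[245:]=0;m[:,:215]=0;m[:,435:]=0
c=max(cv2.findContours(m,0,2)[0],key=cv2.contourArea)
ap=cv2.approxPolyDP(c,2.5,True)[:,0]; print([tuple(map(int,p)) for p in ap])
t=m[165:205,405:430]; print((t>0).astype(int).sum(0),(t>0).astype(int).sum(1))
big=cv2.resize(f[130:250,105:435],None,fx=2.4,fy=2.4,interpolation=cv2.INTER_CUBIC); cv2.imwrite("pics/w1c.png",big)
```

```text
plate poly [((np.int32(148), np.int32(155)), array([0.584 , 0.3796])), ((np.int32(114), np.int32(165)), array([0.5794, 0.4123])), ((np.int32(119), np.int32(215)), array([0.5338, 0.4192])), ((np.int32(123), np.int32(229)), array([0.5201, 0.4189])), ((np.int32(129), np.int32(228)), array([0.5204, 0.4129])), ((np.int32(150), np.int32(212)), array([0.5331, 0.3894])), ((np.int32(147), np.int32(209)), array([0.5362, 0.3916])), ((np.int32(147), np.int32(202)), array([0.5426, 0.3901])), ((np.int32(154), np.int32(198)), array([0.5455, 0.3828])), ((np.int32(153), np.int32(193)), array([0.5501, 0.3827])), ((np.int32(148), np.int32(193)), array([0.5507, 0.3872])), ((np.int32(144), np.int32(189)), array([0.5547, 0.39  ])), ((np.int32(144), np.int32(182)), array([0.561 , 0.3886])), ((np.int32(152), np.int32(176)), array([0.5653, 0.3802])), ((np.int32(151), np.int32(171)), array([0.5698, 0.3801])), ((np.int32(146), np.int32(171)), array([0.5704, 0.3845])), ((np.int32(142), np.int32(166)), array([0.5752, 0.3871])), ((np.int32(144), np.int32(160)), array([0.5802, 0.3842])), ((np.int32(150), np.int32(159)), array([0.5803, 0.3786]))]
[(215, 161), (215, 169), (222, 169), (223, 177), (227, 179), (215, 180), (215, 185), (219, 182), (227, 187), (228, 192), (224, 202), (215, 202), (215, 209), (225, 210), (225, 230), (230, 236), (250, 236), (258, 220), (324, 222), (326, 213), (330, 215), (329, 220), (375, 222), (379, 213), (383, 215), (382, 220), (398, 219), (399, 201), (270, 200), (272, 181), (394, 182), (395, 194), (424, 193), (425, 174), (405, 172), (404, 157), (256, 155), (258, 152), (397, 155), (398, 143), (395, 141), (224, 140), (222, 160)]
[24 24 24 24 24 24 24 24 24 24 24 24 24 24 24 24 24 23 22 21 12  0  0  0
  0] [ 0  0  0  0  0  0  0 17 20 21 21 21 21 21 21 21 21 21 21 21 21 20 20 20
 20 20 20 20 20 19 18  0  0  0  0  0  0  0  0  0]
```

View pics/w1c.png

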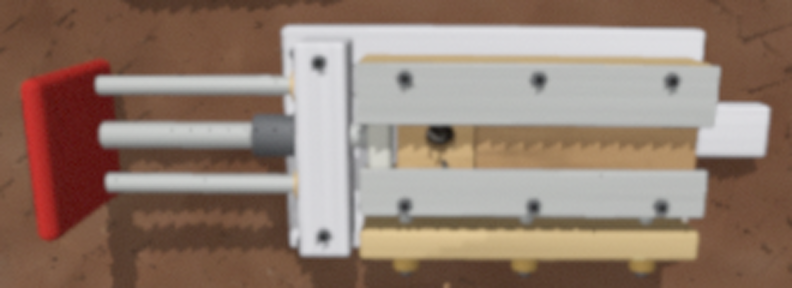

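Run:
```python
from h import *
w=cam("wrist")
T=onz(w,(425.3,183.8),.012)[:2]; P=(onz(w,(114,164),.084)[:2]+onz(w,(122,229.5),.084)[:2])/2
print(T,P)
d=P-T; L=np.linalg.norm(d); d/=L; print("L exp .313",L,d,np.degrees(np.arctan2(-d[0],d[1])))
# strip end centres z .051 , block top z .046
for n,a,b,z,fy in [("strips",(404,157.5),(398.7,219.5),.051,-90),("block out",(226.5,147),(230,236),.046,84),("block in",(249.5,147),(250,236),.046,62)]:
    A=onz(w,a,z)[:2];B=onz(w,b,z)[:2]; print(n,A,B,"along",(A-T)@d*1000-130,(B-T)@d*1000-130,"lat",[float(np.cross(d,v-T)*-1000) for v in(A,B)])
```

```text
[0.51089339 0.11051516] [0.54986796 0.41619149]
L exp .313 0.3081509905162759 [0.12647879 0.99196931] -7.266162009026148
strips [0.54920385 0.14722319] [0.48665906 0.15441853] along -88.74130068762102 -89.51433780573012 lat [33.36001398113837, -29.592562150936242]
block out [0.57921303 0.31705442] [0.48828114 0.32853876] along 83.52159390336953 83.41274329969184 lat [41.64814816147696, -50.00601967185085]
block in [0.57641603 0.29486261] [0.4857875 0.3078114] along 61.15423497083651 62.53644908933916 lat [41.68039938432984, -49.85806309756137]<stdin>:8: DeprecationWarning: Arrays of 2-dimensional vectors are deprecated. Use arrays of 3-dimensional vectors instead. (deprecated in NumPy 2.0)
```

Call:
carry_out --motion '[[[0.4,-1,-36,0,0],[0.4,-1,-37,0,0],[0.4,-1,-36,0,0],[0.4,0,-37,0,0],[0.4,0,0,40,0],[0.4,0,0,40,0],[0.4,0,0,20,0],[0.4,0,0,0,0]]]' --grip_force 30

```text
clock: 2.7
eef_pos: [0.5476, 0.4123, 0.1273]
ee_rot: [0.003, 0.998, -0.061, -0.003]
ft_force: [0.9, -0.1, 0.6]
opening: 0.0512
grip_force: 0.0
```

Run:
```python
from h import *
o=arm.get_obs();print(o["eef_pos"],o["opening"])
w=cam("wrist"); cv2.imwrite("pics/w2.png",w["frame"])
```

```text
[0.54760495 0.41225184 0.1273349 ] 0.05115907880157967
```

View pics/w2.png

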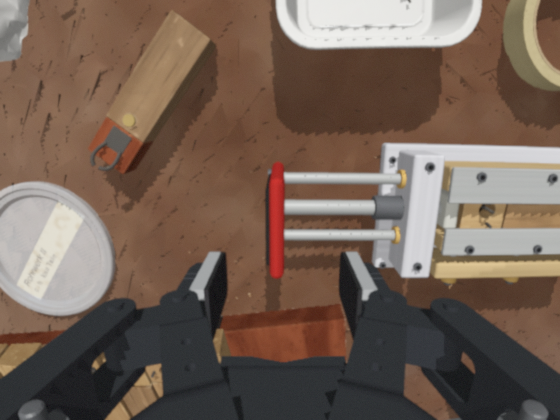

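The wrist view shows the plate from (277,163) to (277,277), slightly left of the finger midline at column 283. The fingers straddle it with room to spare.

Run:
```python
from h import *
w=cam("wrist");o=arm.get_obs();f=w["frame"];hsv=cv2.cvtColor(f,cv2.COLOR_BGR2HSV)
m=(((hsv[...,0]<6)|(hsv[...,0]>174))&(hsv[...,1]>170)&(hsv[...,2]>70)); m[:155]=0;m[285:]=0;m[:,:255]=0;m[:,300:]=0
ys,xs=np.nonzero(m); r=cv2.minAreaRect(np.c_[xs,ys].astype(np.float32));print(r)
for z in(.084,): print(rot(o["ee_rot"]).T@(onz(w,r[0],z)-o["eef_pos"])*1000)
```

```text
((278.0, 221.0), (114.0, 14.0), 90.0)
[ 6.25480144 -0.98935196 48.50382629]
```

Call:
carry_out --motion '[[[0.4,2,-1,40,0],[0.4,2,-1,40,0],[0.4,0,0,0,0],[1,0,0,0,0],[1,0,0,0,0],[1,0,0,0,0],[1,0,0,0,0],[1,0,0,0,0],[1,0,0,0,0],[1,0,0,0,0]]]'

```text
clock: 3.8
eef_pos: [0.5559, 0.4161, 0.055]
ee_rot: [-0.002, 0.998, -0.061, 0.002]
ft_force: [-1.1, 1.4, 6.9]
opening: 0.011
grip_force: 32.6
```

Call:
carry_out --motion '[[[1,0,0,0,0],[1,0,0,0,0],[1,0,0,0,0]]]'

```text
clock: 4.1
eef_pos: [0.5559, 0.4161, 0.055]
ee_rot: [-0.002, 0.998, -0.061, 0.002]
ft_force: [-1.1, 1.7, 6.9]
opening: 0.0109
grip_force: 32.6
```

Run:
```python
from h import *
o=arm.get_obs();print(o)
w=cam("wrist"); cv2.imwrite("pics/w3.png",w["frame"])
```

```text
{'clock': 4.1, 'q': array([ 8.67206170e-01,  6.24199107e-01,  2.30504424e-01,  9.04716405e-04,
       -1.17041487e+00,  5.80805105e-01]), 'qvel': array([-0.0003561 , -0.00037652, -0.00051734, -0.00027295, -0.00078413,
        0.00070421]), 'tau': array([ -0.98296635, -52.00989962,  19.4625628 ,   4.63397697,
        -0.16086346,   0.24616322]), 'eef_pos': array([0.55591311, 0.41609363, 0.05500148]), 'ee_rot': array([-0.00242745,  0.99812112, -0.06117903,  0.0023366 ]), 'ft_force': array([-1.14114836,  1.65945944,  6.8764688 ]), 'moment': array([ 0.48274417,  0.31380801, -0.2456586 ]), 'grip_force': 32.551982402801514, 'opening': 0.010920987373268071}
```

View pics/w3.png

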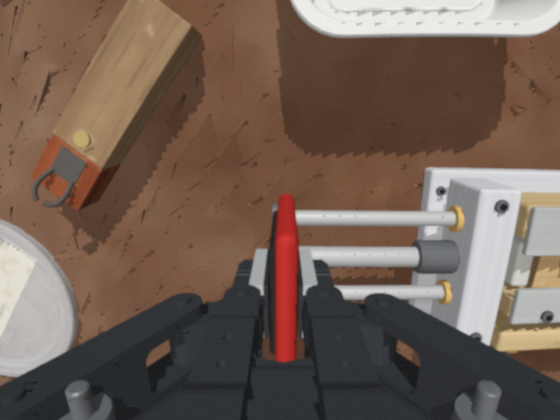

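The fingers are closed on the plate at (286,280), with the opening at 11 mm. Now I'll press.

Call:
carry_out --motion '[[[1,0,5,0,0],[1,0,5,0,0],[1,0,5,0,0],[1,0,5,0,0],[1,0,5,0,0],[1,0,5,0,0],[1,0,5,0,0],[1,0,5,0,0],[1,0,5,0,0],[1,0,5,0,0],[1,0,0,0,0],[1,0,0,0,0]]]'

```text
clock: 5.35
eef_pos: [0.55, 0.3696, 0.055]
ee_rot: [-0.005, 0.998, -0.061, 0.003]
ft_force: [-2.6, 9.5, 5.1]
opening: 0.0105
grip_force: 31.6
```

Call:
carry_out --motion '[[[1,0,4,0,0],[1,0,4,0,0],[1,0,4,0,0],[1,0,4,0,0],[1,0,2,0,0],[1,0,0,0,0],[1,0,0,0,0]]]'

```text
clock: 6.05
eef_pos: [0.5483, 0.3564, 0.055]
ee_rot: [-0.009, 0.998, -0.06, 0.004]
ft_force: [0.0, 22.2, 0.1]
opening: 0.0115
grip_force: 34.0
```

Call:
carry_out --motion '[[[1,0,2,0,0],[1,0,2,0,0],[1,0,0,0,0]]]'

```text
clock: 6.35
eef_pos: [0.5483, 0.3563, 0.0551]
ee_rot: [-0.012, 0.998, -0.06, 0.005]
ft_force: [0.9, 32.9, -4.3]
opening: 0.0109
grip_force: 37.5
```

That is the stop: force rises with no travel. Now I'll ease the plate back.

Call:
carry_out --motion '[[[1,0,-4,0,0],[1,0,-4,0,0],[1,0,-4,0,0],[1,0,-4,0,0],[1,0,-4,0,0],[1,0,-4,0,0],[1,0,-4,0,0],[1,0,-4,0,0],[1,0,-4,0,0],[1,0,-4,0,0],[1,0,-4,0,0],[1,0,0,0,0]]]'

```text
clock: 7.55
eef_pos: [0.5525, 0.3899, 0.055]
ee_rot: [-0.003, 0.998, -0.061, 0.003]
ft_force: [-1.5, 3.8, 6.8]
opening: 0.0109
grip_force: 32.3
```

Call:
carry_out --motion '[[[1,0,-4,0,0],[1,0,-4,0,0],[1,0,-4,0,0],[1,0,-4,0,0],[1,0,-4,0,0],[1,0,-3,0,0],[1,0,0,0,0],[1,0,0,0,0]]]'

```text
clock: 8.35
eef_pos: [0.5553, 0.4117, 0.055]
ee_rot: [-0.003, 0.998, -0.061, 0.002]
ft_force: [0.1, 3.3, 7.2]
opening: 0.0109
grip_force: 32.5
```

Call:
carry_out --motion '[[[1,0,-2,0,0],[1,0,-2,0,0],[1,0,-1,0,0],[1,0,0,0,0],[1,0,0,0,0]]]'

```text
clock: 8.85
eef_pos: [0.5559, 0.4161, 0.055]
ee_rot: [-0.002, 0.998, -0.061, 0.002]
ft_force: [-1.0, 2.0, 6.7]
opening: 0.0108
grip_force: 32.8
```

Call:
carry_out --motion '[[[1,0,-1,0,0],[1,0,-1,0,0],[1,0,0,0,0],[1,0,0,0,0]]]'

```text
clock: 9.25
eef_pos: [0.5559, 0.4161, 0.055]
ee_rot: [-0.001, 0.998, -0.061, 0.002]
ft_force: [-1.5, -4.4, 8.6]
opening: 0.011
grip_force: 34.3
```

Rest confirmed, so I'll release, raise and turn.

Call:
carry_out --motion '[[[0.6,0,0,0,0],[0.5,0,0,0,0],[0.5,0,0,0,0],[0.5,0,0,-25,0],[0.5,0,0,-35,0],[0.3,0,0,-35,0],[0.3,0,0,-25,0.14],[0.3,0,0,0,0.14],[0.3,0,0,0,0.14],[0.3,0,0,0,0.14],[0.3,0,0,0,0.14],[0.3,0,0,0,0.14]]]'

```text
clock: 10.45
eef_pos: [0.5545, 0.4164, 0.171]
ee_rot: [0.0, 0.885, -0.466, -0.0]
ft_force: [0.8, -0.8, 0.4]
opening: 0.0599
grip_force: 0.0
```

Call:
carry_out --motion '[[[0.3,0,0,0,0.14],[0.3,0,0,0,0.14],[0.3,0,0,0,0.14],[0.3,0,0,0,0.14],[0.3,0,0,0,0.14],[0.3,0,0,0,0.03],[0.3,0,0,0,0],[0.3,0,0,0,0]]]'

```text
clock: 11.25
eef_pos: [0.5546, 0.4164, 0.1712]
ee_rot: [-0.0, -0.664, 0.748, -0.0]
ft_force: [-0.3, -0.3, 1.0]
opening: 0.0596
grip_force: 0.0
```

Call:
carry_out --motion '[[[0.3,43,1,0,0],[0.3,43,1,0,0],[0.3,43,1,0,0.008],[0.3,43,1,0,0],[0.3,43,1,0,0],[0.3,43,0,0,0],[0.3,43,0,0,0],[0.3,0,0,0,0],[0.3,0,0,0,0],[0.3,0,0,0,0]]]'

```text
clock: 12.25
eef_pos: [0.5119, 0.1189, 0.1714]
ee_rot: [0.0, -0.66, 0.751, -0.0]
ft_force: [1.0, 0.1, -0.5]
opening: 0.0596
grip_force: 0.0
```

Run:
```python
from h import *
o=arm.get_obs();w=cam("wrist"); cv2.imwrite("pics/w4.png",w["frame"])
print(o["eef_pos"],rot(o["ee_rot"]).round(4)[:2,:2])
```

```text
[0.51187284 0.11889806 0.17137209] [[-0.1284 -0.9917]
 [-0.9917  0.1284]]
```

View pics/w4.png

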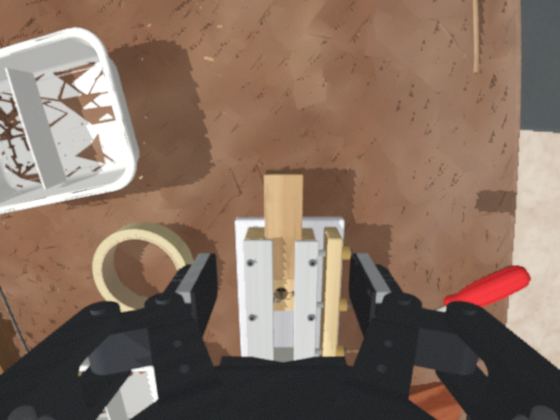

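The pallet stands out of the mouth: plain end at row 174, columns 265 to 303, centred at 284. The strips end at about row 240.

Run:
```python
from h import *
o=arm.get_obs();w=cam("wrist")
for p in [(284,174),(265,174),(303,174),(284,238)]: print(((rot(o["ee_rot"]).T@(onz(w,p,.043)-o["eef_pos"]))*1000).round(1))
```

```text
[ 23.2   1.6 128.2]
[ 23.3 -13.9 128.2]
[ 23.2  17.1 128.2]
[-32.2   1.6 128.2]
```

Call:
carry_out --motion '[[[0.3,0,1,40,0],[0.3,0,0,40,0],[0.3,0,0,40,0],[0.3,0,0,25,0],[0.3,0,0,12,0],[0.3,0,0,0,0],[1,0,0,0,0],[1,0,0,0,0],[1,0,0,0,0],[1,0,0,0,0],[1,0,0,0,0],[1,0,0,0,0]]]' --grip_force 40

```text
clock: 13.55
eef_pos: [0.5119, 0.1192, 0.016]
ee_rot: [0.002, -0.66, 0.751, -0.0]
ft_force: [-1.6, 1.5, 6.3]
opening: 0.0317
grip_force: 40.5
```

Call:
carry_out --motion '[[[1,0,0,-1,0],[1,4,0,0,0],[1,8,0,0,0],[1,8,0,0,0],[1,8,0,0,0],[1,8,0,0,0],[1,8,0,0,0],[1,8,0,0,0],[1,8,0,0,0],[1,8,0,0,0],[1,0,0,0,0]]]'

```text
clock: 14.65
eef_pos: [0.5029, 0.0509, 0.016]
ee_rot: [0.001, -0.659, 0.752, -0.001]
ft_force: [2.2, 0.2, 0.8]
opening: 0.0315
grip_force: 40.3
```

Call:
carry_out --motion '[[[1,8,0,0,0],[1,8,0,0,0],[1,8,0,0,0],[1,10,0,0,0],[1,10,0,0,0],[1,10,0,0,0],[1,10,0,0,0],[1,10,0,0,0],[1,6,0,0,0],[1,0,0,0,0],[1,0,0,0,0]]]'

```text
clock: 15.75
eef_pos: [0.4915, -0.0284, 0.0152]
ee_rot: [-0.0, -0.66, 0.752, 0.0]
ft_force: [0.1, 0.8, -1.6]
opening: 0.0317
grip_force: 40.1
```

Run:
```python
from h import *
o=arm.get_obs();w=cam("wrist");t=cam("top"); 
a=cv2.resize(t["frame"][160:260,190:430],None,fx=2.33,fy=2.33,interpolation=cv2.INTER_CUBIC)
a=a[:,:560];cv2.imwrite("pics/w5.png",np.vstack([w["frame"][:340],a]))
print(o["eef_pos"],rot(o["ee_rot"]).round(4)[:2,:2])
```

```text
Traceback (most recent call last):
ValueError: all the input array dimensions except for the concatenation axis must match exactly, but along dimension 1, the array at index 0 has size 560 and the array at index 1 has size 559
```

Call:
carry_out --motion '[[[1,0,0,5,0],[1,0,0,4,0],[1,0,0,1,0],[1,0,0,0,0],[1,0,0,0,0]]]'

```text
clock: 16.35
eef_pos: [0.4915, -0.0282, 0.0053]
ee_rot: [-0.0, -0.66, 0.752, -0.0]
ft_force: [0.4, -0.5, -0.3]
opening: 0.0317
grip_force: 40.1
```

Call:
carry_out --motion '[[[1,0,0,1,0],[1,0,0,1,0],[1,0,0,0,0],[0.8,0,0,0,0],[0.5,0,0,0,0],[0.35,0,0,0,0],[0.35,0,0,0,0],[0.35,0,0,-20,0],[0.35,0,0,-40,0],[0.35,0,0,-30,0]]]'

```text
clock: 17.35
eef_pos: [0.4918, -0.0284, 0.0949]
ee_rot: [0.0, -0.66, 0.751, -0.0]
ft_force: [1.3, -0.4, 0.6]
opening: 0.0554
grip_force: 0.0
```

Call:
carry_out --motion '[[[0.35,-40,0,-30,0],[0.35,-42,0,-20,0],[0.35,0,0,0,0],[0.35,0,0,0,0],[0.35,0,0,0,0]]]'

```text
clock: 17.85
eef_pos: [0.5014, 0.0525, 0.1424]
ee_rot: [-0.001, -0.66, 0.752, 0.0]
ft_force: [-0.4, 0.1, -0.9]
opening: 0.0555
grip_force: 0.0
```

Run:
```python
from h import *
o=arm.get_obs();w=cam("wrist");f=w["frame"];cv2.imwrite("pics/w5.png",f)
E_=rot(o["ee_rot"]).T
hsv=cv2.cvtColor(f,cv2.COLOR_BGR2HSV)
m=((hsv[...,0]>9)&(hsv[...,0]<25)&(hsv[...,1]>70)&(hsv[...,2]>130)).astype(np.uint8)*255
m=cv2.morphologyEx(m,cv2.MORPH_OPEN,np.ones((5,5)))
for c in cv2.findContours(m,0,2)[0]:
    if cv2.contourArea(c)>600: 
        r=cv2.minAreaRect(c);b=cv2.boxPoints(r);print(cv2.contourArea(c),r,[(p.round(0).tolist(),(E_@(onz(w,p,.031)-o["eef_pos"])*1000).round(1).tolist()) for p in b])
print(o["eef_pos"])
```

```text
822.5 ((440.0189208984375, 405.7864990234375), (51.097415924072266, 24.188562393188477), 36.02737045288086) [([412.0, 401.0], [-196.8, 127.5, 111.5]), ([426.0, 381.0], [-172.9, 138.2, 111.5]), ([468.0, 411.0], [-214.7, 188.3, 111.6]), ([454.0, 431.0], [-241.1, 178.1, 111.5])]
790.5 ((336.5, 332.5), (47.0, 25.0), 90.0) [([324.0, 309.0], [-91.5, 36.2, 111.4]), ([349.0, 309.0], [-91.7, 57.9, 111.5]), ([349.0, 356.0], [-141.2, 61.1, 111.4]), ([324.0, 356.0], [-140.9, 38.1, 111.4])]
6763.5 ((83.4906997680664, 294.58966064453125), (67.30891418457031, 211.0044708251953), 63.92464065551758) [([-26.0, 311.0], [-101.0, -291.0, 110.8]), ([163.0, 218.0], [-9.0, -94.8, 111.2]), ([193.0, 278.0], [-62.2, -74.9, 111.2]), ([4.0, 371.0], [-170.2, -279.6, 110.8])]
106117.5 ((265.0, 177.5), (355.0, 530.0), 90.0) [([-0.0, 0.0], [157.7, -206.8, 111.2]), ([530.0, 0.0], [154.9, 179.4, 111.8]), ([530.0, 355.0], [-148.2, 239.2, 111.7]), ([0.0, 355.0], [-150.2, -277.3, 110.8])]
[0.50138566 0.05249691 0.1424205 ]
```

Run:
```python
from h import *
o=arm.get_obs();w=cam("wrist");f=w["frame"]
E_=rot(o["ee_rot"])
for x,y in [(105,0),(60,-16),(60,16),(0,0),(-23,0)]: print((x,y),proj(w,E_@np.array([x,y,111.4])/1000+o["eef_pos"]).round(0))
hsv=cv2.cvtColor(f,cv2.COLOR_BGR2HSV)
m=((hsv[...,0]>9)&(hsv[...,0]<25)&(hsv[...,2]>165)).astype(np.uint8)*255
m=cv2.morphologyEx(m,cv2.MORPH_OPEN,np.ones((5,5)))
m[:,:180]=0;m[:,400:]=0
for c in cv2.findContours(m,0,2)[0]:
    if cv2.contourArea(c)>600: 
        r=cv2.minAreaRect(c);b=cv2.boxPoints(r);print(cv2.contourArea(c),r,[(p.round(0).tolist(),(E_.T@(onz(w,p,.031)-o["eef_pos"])*1000).round(1).tolist()) for p in b])
print(hsv[::12,283].tolist())
```

```text
(105, 0) [282.  64.]
(60, -16) [260. 129.]
(60, 16) [304. 129.]
(0, 0) [282. 207.]
(-23, 0) [282. 235.]
7112.5 ((280.5, 150.5), (169.0, 45.0), 90.0) [([258.0, 66.0], [104.0, -17.0, 111.4]), ([303.0, 66.0], [104.0, 15.0, 111.5]), ([303.0, 235.0], [-23.4, 16.8, 111.4]), ([258.0, 235.0], [-23.3, -19.3, 111.3])]
[[12, 109, 152], [11, 101, 159], [12, 104, 154], [12, 108, 154], [12, 109, 150], [11, 109, 145], [17, 96, 209], [17, 97, 210], [17, 98, 211], [16, 98, 210], [17, 99, 209], [17, 99, 208], [17, 100, 203], [17, 101, 202], [16, 98, 206], [17, 97, 211], [17, 93, 217], [19, 82, 237], [18, 106, 116], [19, 85, 236], [12, 106, 147], [11, 116, 141], [120, 3, 164], [120, 3, 252], [120, 3, 252], [120, 3, 236], [110, 4, 204], [120, 5, 205], [128, 5, 204], [128, 5, 202], [120, 4, 199], [98, 24, 43], [102, 31, 41], [120, 24, 42], [105, 25, 41]]
```

Call:
carry_out --motion '[[[0.35,0,-1,40,0],[0.35,0,0,40,0],[0.35,0,0,40,0],[0.35,0,0,16,0],[0.35,0,0,0,0],[1,0,0,0,0],[1,0,0,0,0],[1,0,0,0,0],[1,0,0,0,0],[1,0,0,0,0]]]'

```text
clock: 18.95
eef_pos: [0.5041, 0.0532, 0.0086]
ee_rot: [0.001, -0.66, 0.751, -0.001]
ft_force: [-1.4, 0.1, 5.7]
opening: 0.0317
grip_force: 40.7
```

Call:
carry_out --motion '[[[1,0,0,-20,0],[1,0,0,-40,0],[1,0,0,-40,0],[1,0,0,-40,0],[1,0,0,-40,0],[1,0,0,0,0],[1,0,0,0,0]]]'

```text
clock: 19.65
eef_pos: [0.5032, 0.0533, 0.188]
ee_rot: [0.001, -0.66, 0.752, 0.0]
ft_force: [-0.3, 0.2, -1.7]
opening: 0.0312
grip_force: 40.0
```

Run:
```python
from h import *
w=cam("top")
P=[onz(w,p,z)[:2] for p,z in [((339,184.5),.04),((411.7,179),.04),((418.1,221),.012),((344.8,226.2),.012)]]
for p in P: print(p)
print(np.mean(P,0), np.linalg.norm(P[0]-P[1]),np.linalg.norm(P[2]-P[3]),np.linalg.norm(P[1]-P[2]))
print(arm.get_obs()["q"].round(2))
```

```text
[ 0.60533713 -0.13047167]
[ 0.62125008 -0.33227995]
[ 0.50834038 -0.35210211]
[ 0.49385201 -0.14755478]
[ 0.5571949  -0.24060213] 0.2024346970792988 0.20505980512881705 0.11463646538940821
[ 0.42  0.19 -0.09 -0.   -1.29 -0.54]
```

Call:
carry_out --motion '[[[1,0,0,0,-0.147],[1,0,0,0,-0.148],[1,0,0,0,-0.148],[1,0,0,0,-0.148],[1,0,0,0,-0.148],[1,0,0,0,-0.148],[1,0,0,0,-0.148],[1,0,0,0,-0.148],[1,0,0,0,-0.147],[1,0,0,0,-0.147],[1,0,0,0,-0.147],[1,0,0,0,-0.147]]]'

```text
clock: 20.9
eef_pos: [0.502, 0.0527, 0.1853]
ee_rot: [0.0, 0.999, 0.038, -0.002]
ft_force: [-0.2, 0.2, -0.4]
opening: 0.0312
grip_force: 40.0
```

Call:
carry_out --motion '[[[1,-5,40,0,0],[1,-5,40,0,0],[1,-5,40,0,0],[1,-5,40,0,0],[1,-5,40,0,0],[1,-5,40,-10,0],[1,0,10,0,0],[1,0,0,0,0],[1,0,0,0,0]]]'

```text
clock: 21.8
eef_pos: [0.49, -0.198, 0.1958]
ee_rot: [-0.001, 0.999, 0.035, -0.001]
ft_force: [0.8, -0.3, -0.5]
opening: 0.0313
grip_force: 40.1
```

Run:
```python
from h import *
o=arm.get_obs();w=cam("wrist"); cv2.imwrite("pics/w6.png",w["frame"])
print(o["eef_pos"],rot(o["ee_rot"]).round(4)[:2,:2],o["clock"])
```

```text
[ 0.49001165 -0.19802124  0.19579158] [[ 0.9976  0.0697]
 [ 0.0697 -0.9976]] 21.8
```

View pics/w6.png

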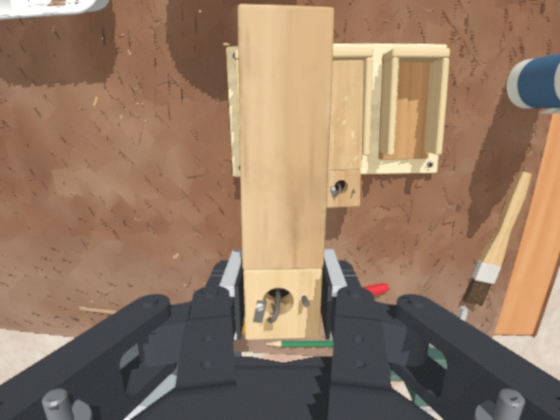

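The held pallet fills the centre (columns 240 to 332), hook at (275,300). The rack's empty cradle is at about (413,105), with fins near columns 388 and 440, the back stop near row 50 and the front edge near row 165. The neighbouring pallet's hook is at (340,187).

Run:
```python
from h import *
w=cam("wrist");o=arm.get_obs();f=w["frame"]
g=cv2.cvtColor(f,cv2.COLOR_BGR2GRAY).astype(int);h=cv2.cvtColor(f,cv2.COLOR_BGR2HSV)
for r in (70,90,110,130,150,158,166): print(r,g[r-1:r+2,362:452].mean(0).astype(int).tolist())
for c in (390,412,440): print(c,g[38:182,c-1:c+2].mean(1).astype(int).tolist())
```

```text
70 [190, 177, 154, 150, 172, 199, 214, 219, 220, 216, 217, 234, 243, 246, 245, 241, 224, 204, 197, 185, 151, 133, 138, 141, 143, 143, 144, 142, 145, 155, 182, 204, 216, 219, 218, 211, 187, 146, 127, 126, 127, 128, 129, 131, 131, 132, 132, 128, 126, 125, 129, 130, 133, 133, 135, 134, 134, 135, 136, 134, 132, 129, 127, 127, 127, 124, 124, 127, 136, 141, 140, 140, 142, 144, 143, 142, 141, 143, 144, 149, 173, 198, 212, 218, 218, 210, 183, 142, 121, 116]
90 [193, 162, 146, 162, 193, 212, 220, 221, 219, 211, 205, 207, 198, 192, 192, 192, 192, 190, 180, 156, 133, 138, 142, 144, 144, 144, 144, 145, 157, 183, 205, 217, 221, 220, 208, 174, 139, 126, 125, 125, 128, 130, 131, 132, 132, 131, 127, 126, 126, 128, 131, 132, 132, 133, 133, 133, 134, 134, 134, 130, 128, 126, 126, 126, 124, 126, 132, 139, 142, 142, 143, 143, 145, 144, 142, 142, 145, 147, 160, 187, 206, 217, 220, 217, 199, 161, 128, 121, 120, 118]
110 [181, 160, 158, 185, 207, 218, 222, 221, 211, 190, 180, 180, 180, 180, 180, 180, 179, 173, 150, 129, 137, 142, 143, 145, 144, 144, 146, 158, 182, 205, 217, 222, 221, 214, 193, 171, 167, 16
[... 3543 characters left out ...]
 130, 136, 173, 225, 241, 241, 238, 234, 232, 228, 226, 222, 218, 212, 192, 161, 135, 130, 134, 139, 142, 143, 143, 143, 144, 145, 145, 145, 145, 145, 146, 147, 147, 149, 150, 152, 152, 154, 154, 155, 155, 157, 158, 159, 161, 162, 163, 164, 164, 166, 167, 169, 170, 173, 174, 176, 177, 178, 181, 182, 184, 186, 189, 190, 191, 193, 195, 196, 197, 199, 200, 202, 203, 204, 205, 206, 207, 208, 210, 210, 211, 212, 213, 214, 214, 215, 216, 216, 216, 217, 218, 217, 218, 218, 218, 218, 218, 218, 218, 218, 217, 217, 216, 216, 216, 214, 214, 213, 211, 209, 206, 196, 172, 145, 132, 129, 127, 126, 126, 125, 126, 126, 124, 120, 118, 119, 121, 121, 121, 120, 122, 125, 124, 127, 126, 126, 126, 125, 125, 125]
```

```bash
python3 - <<'E'
from h import *
w=cam("wrist");o=arm.get_obs();M=rot(o["ee_rot"]).T
tool=lambda uv,z:(M@(onz(w,uv,z)-o["eef_pos"])*1000).round(1)
for r,a,b in [(70,398.5,442.5),(90,397,441),(110,396,439),(130,395,437.5),(150,393.9,436)]: 
    A,B=tool((a,r),.04),tool((b,r),.04); print(r,A,B,(A+B)/2)
print("front",tool((390,154.5),.04),tool((437,154),.04),"stop",tool((412,56),.04),tool((440,56.3),.04))
print("pallet")
g=cv2.cvtColor(w["frame"],cv2.COLOR_BGR2GRAY).astype(int)
E
python3 - <<'E'
import sys; sys.path.insert(0,'.')
from h import *
w=cam("wrist");o=arm.get_obs();M=rot(o["ee_rot"]).T
zt=o["eef_pos"][2]-.0086+.031  # top of held pallet
for p in [(240,6),(332,10),(243,268),(325,268),(241,140),(329,140)]: print(p,(M@(onz(w,p,zt)-o["eef_pos"])*1000).round(1))
E
```

```text
70 [105.8  98.9 156.6] [106.8 137.2 156.6] [106.3  118.05 156.6 ]
90 [ 89.5  98.7 156.6] [ 90.3 137.5 156.6] [ 89.9 118.1 156.6]
110 [ 72.8  99.1 156.6] [ 73.5 137.4 156.6] [ 73.15 118.25 156.6 ]
130 [ 55.7  99.5 156.6] [ 56.3 137.9 156.6] [ 56.  118.7 156.6]
150 [ 38.3  99.9 156.6] [ 38.6 138.4 156.6] [ 38.45 119.15 156.6 ]
front [ 34.2  96.6 156.6] [ 35.1 139.7 156.6] stop [117.4 109.7 156.6] [117.9 134.  156.5]
pallet
(240, 6) [102.3 -13.  -22.5]
(332, 10) [101.   16.9 -22.5]
(243, 268) [  9.7 -14.7 -22.4]
(325, 268) [  9.7  17.4 -22.4]
(241, 140) [ 58.9 -13.8 -22.4]
(329, 140) [ 58.9  17.1 -22.4]
```

Call:
carry_out --motion '[[[1,0,0,0,-0.021],[1,3,39.5,0,0],[1,3,39.5,0,0],[1,3,39.5,0,0],[1,0,0,40,0],[1,0,0,40,0],[1,0,0,40,0],[1,0,0,10,0],[1,0,0,0,0],[1,0,0,0,0],[1,0,0,0,0]]]'

```text
clock: 23.1
eef_pos: [0.5122, -0.3164, 0.07]
ee_rot: [0.001, 0.999, 0.046, 0.002]
ft_force: [-0.3, -0.5, -0.3]
opening: 0.0315
grip_force: 40.3
```

Run:
```python
from h import *
o=arm.get_obs();M=rot(o["ee_rot"]);p=o["eef_pos"]
M0=np.array([[.9976,.0697],[.0697,-.9976]]);p0=np.array([.49001,-.19802])
th=-.021;N=M0@np.array([[np.cos(th),-np.sin(th)],[np.sin(th),np.cos(th)]])
print(p,"shift in planned frame",N.T@(p[:2]-p0)*1000,"yaw err",np.arctan2(M[1,0],M[0,0])-np.arctan2(N[1,0],N[0,0]))
```

```text
[ 0.51216592 -0.31635281  0.06997909] shift in planned frame [ 11.34062459 119.85764014] yaw err 0.0012752399332015274
```

Call:
carry_out --motion '[[[1,-2,-1.4,5,0],[1,0,0,10,0],[1,0,0,0,0],[1,0,0,0,0]]]'

```text
clock: 23.5
eef_pos: [0.508, -0.3145, 0.0519]
ee_rot: [-0.0, 0.999, 0.046, -0.0]
ft_force: [-0.4, -0.4, -0.7]
opening: 0.0311
grip_force: 40.3
```

Run:
```python
from h import *
o=arm.get_obs();M=rot(o["ee_rot"]);p=o["eef_pos"]
M0=np.array([[.9976,.0697],[.0697,-.9976]]);p0=np.array([.49001,-.19802])
th=-.021;N=M0@np.array([[np.cos(th),-np.sin(th)],[np.sin(th),np.cos(th)]])
print(p,"shift",N.T@(p[:2]-p0)*1000,"yaw err",np.arctan2(M[1,0],M[0,0])-np.arctan2(N[1,0],N[0,0]))
w=cam("wrist");cv2.imwrite("pics/w7.png",w["frame"])
```

```text
[ 0.5080191  -0.31447092  0.0518546 ] shift [  7.38129804 117.60760031] yaw err 0.0005485039891336418
```

View pics/w7.png

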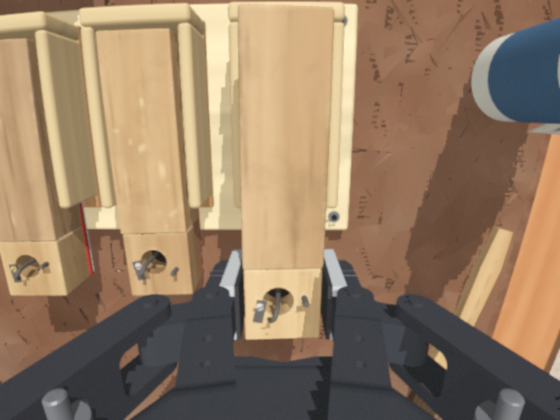

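The view shows the pallet centred between the empty cradle's fins: outer fin edges near columns 232 and 340, pallet edges at 242 and 328. Both drying pallets are untouched.

Run:
```python
from h import *
w=cam("wrist");o=arm.get_obs();M=rot(o["ee_rot"]).T
t=lambda uv,z:(M@(onz(w,uv,z)-o["eef_pos"])*1000).round(1)
g=cv2.cvtColor(w["frame"],cv2.COLOR_BGR2GRAY).astype(int)
h=cv2.cvtColor(w["frame"],cv2.COLOR_BGR2HSV)[...,1].astype(int)
for r in(60,120,180): print(r,"L",g[r-2:r+3,226:252].mean(0).astype(int).tolist(),h[r-2:r+3,226:252].mean(0).astype(int).tolist(),"R",g[r-2:r+3,318:352].mean(0).astype(int).tolist(),h[r-2:r+3,318:352].mean(0).astype(int).tolist())
for c in (228,229): print(t((c,100),.04),t((342,100),.04),t((242,100),.0743),t((330,100),.0743))
```

```text
60 L [238, 233, 218, 199, 195, 202, 209, 212, 213, 214, 214, 206, 177, 166, 171, 176, 180, 183, 183, 181, 179, 179, 181, 184, 188, 190] [57, 61, 66, 75, 80, 79, 77, 77, 75, 76, 77, 79, 88, 90, 89, 90, 91, 92, 92, 92, 93, 92, 92, 91, 90, 91] R [180, 180, 180, 180, 181, 181, 182, 182, 183, 183, 183, 183, 178, 174, 184, 201, 210, 213, 213, 213, 212, 209, 203, 197, 201, 227, 237, 238, 238, 238, 238, 238, 238, 238] [99, 99, 100, 99, 98, 98, 96, 97, 97, 97, 95, 94, 95, 95, 88, 81, 78, 77, 76, 76, 76, 77, 79, 80, 74, 63, 60, 58, 58, 58, 59, 59, 59, 59]
120 L [172, 172, 171, 170, 166, 162, 167, 168, 169, 167, 167, 164, 161, 165, 177, 182, 183, 181, 180, 182, 184, 188, 191, 193, 195, 196] [74, 75, 75, 76, 79, 86, 87, 88, 87, 87, 87, 88, 89, 88, 86, 85, 86, 89, 91, 91, 91, 90, 90, 89, 88, 88] R [178, 179, 179, 179, 179, 178, 179, 180, 181, 182, 177, 173, 188, 206, 214, 215, 215, 215, 214, 210, 204, 196, 198, 216, 223, 223, 223, 223, 223, 223, 222, 221, 216, 203] [98, 98, 99, 98, 99, 99, 98, 97, 95, 94, 94, 93, 85, 78, 76, 75, 75, 76, 76, 78, 79, 79, 75, 66, 64, 64, 64, 64, 64, 65, 64, 64, 65, 69]
180 L [184, 184, 184, 184, 183, 182, 174, 168, 167, 167, 167, 167, 165, 163, 165, 179, 190, 191, 187, 184, 184, 186, 190, 192, 194, 194] [73, 72, 72, 73, 73, 73, 77, 83, 86, 87, 88, 87, 88, 89, 90, 90, 88, 88, 90, 91, 92, 92, 91, 90, 90, 90] R [168, 168, 169, 169, 170, 168, 166, 162, 158, 170, 193, 207, 212, 213, 214, 214, 213, 208, 200, 200, 223, 234, 236, 236, 236, 236, 236, 236, 235, 230, 218, 182, 137, 118] [102, 102, 102, 102, 101, 101, 99, 100, 100, 91, 82, 78, 76, 76, 76, 75, 77, 78, 80, 76, 65, 62, 61, 61, 61, 61, 61, 61, 61, 62, 66, 77, 98, 110]
[ 74.1 -23.4  12.4] [74.  27.1 12.4] [ 72.4 -13.2 -21.9] [ 72.4  17.1 -21.9]
[ 74.  -23.   12.4] [74.  27.1 12.4] [ 72.4 -13.2 -21.9] [ 72.4  17.1 -21.9]
```

Run:
```python
from h import *
w=cam("wrist");o=arm.get_obs();M=rot(o["ee_rot"]).T
t=lambda uv,z:(M@(onz(w,uv,z)-o["eef_pos"])*1000).round(1)
for r,a,b,c,d in[(60,229,341.5,238.3,331),(120,230.7,340,239.3,329),(180,232.5,337,240.8,327)]:
    A,B,C,D=t((a,r),.04),t((b,r),.04),t((c,r),.0743),t((d,r),.0743); print(A[:2],B[:2],(A+B)[1]/2,"pal",C[:2],D[:2],(C+D)[1]/2)
print("end",t((285,7),.0743), "stop front?", t((285,7),.04))
```

```text
[ 90.9 -22.4] [90.9 26.3] 1.950000000000001 pal [ 85.6 -14.1] [85.6 17.1] 1.5000000000000009
[ 65.4 -22.5] [65.4 26.6] 2.0500000000000007 pal [ 65.7 -14.3] [65.7 17. ] 1.3499999999999996
[ 38.  -22.7] [38.  26.3] 1.8000000000000007 pal [ 44.5 -14.4] [44.5 17. ] 1.2999999999999998
end [102.1   1.6 -21.8] stop front? [112.1   1.8  12.5]
```

Call:
carry_out --motion '[[[1,0,0.5,8,0],[1,0,0,8,0],[1,0,0,6,0],[1,0,0,4,0],[1,0,0,0,0],[1,0,0,0,0]]]'

```text
clock: 24.25
eef_pos: [0.5085, -0.3151, 0.0263]
ee_rot: [0.0, 0.999, 0.046, -0.0]
ft_force: [0.3, 0.3, -0.0]
opening: 0.0315
grip_force: 40.3
```

Call:
carry_out --motion '[[[1,0,0,3,0],[1,0,0,1.5,0],[1,0,0,1,0],[1,0,0,0,0],[1,0,0,0,0]]]'

```text
clock: 24.75
eef_pos: [0.5084, -0.3151, 0.0208]
ee_rot: [0.0, 0.999, 0.046, 0.0]
ft_force: [0.3, -0.5, -0.3]
opening: 0.0312
grip_force: 40.3
```

Call:
carry_out --motion '[[[1,0,0,0.5,0],[1,2,0,0,0],[1,2,0,0,0],[1,1,0,0,0],[1,1,0,0,0],[1,0,0,0,0],[1,0,0,0,0]]]'

```text
clock: 25.45
eef_pos: [0.5117, -0.315, 0.0206]
ee_rot: [-0.0, 0.999, 0.046, -0.003]
ft_force: [-9.6, -2.3, 7.9]
opening: 0.0311
grip_force: 41.4
```

Call:
carry_out --motion '[[[1,0,0,-0.5,0],[1,1,0,0,0],[1,0,0,0,0],[1,0,0,0,0]]]'

```text
clock: 25.85
eef_pos: [0.5116, -0.3149, 0.0206]
ee_rot: [-0.0, 0.999, 0.045, -0.004]
ft_force: [-11.5, -1.1, 7.2]
opening: 0.0309
grip_force: 41.3
```

Call:
carry_out --motion '[[[1,-1.5,0,0,0],[1,0,0,0,0],[0.6,0,0,0,0],[0.45,0,0,0,0],[0.45,0,0,0,0],[0.45,0,0,0,0],[0.45,0,0,-8,0],[0.45,0,0,-20,0],[0.45,0,0,-40,0],[0.45,0,0,-40,0],[0.45,0,0,-40,0],[0.45,0,0,0,0]]]'

```text
clock: 27.05
eef_pos: [0.5169, -0.3164, 0.1766]
ee_rot: [0.003, 0.999, 0.046, 0.006]
ft_force: [0.2, -0.3, -0.0]
opening: 0.0471
grip_force: 0.0
```

Call:
carry_out --motion '[[[0.45,-30,0,-10,0],[0.45,0,0,0,0],[0.45,0,0,0,0]]]'

```text
clock: 27.35
eef_pos: [0.484, -0.3174, 0.1796]
ee_rot: [0.0, 0.999, 0.045, 0.001]
ft_force: [0.3, 0.7, 0.2]
opening: 0.0468
grip_force: 0.0
```

Run:
```python
from h import *
o=arm.get_obs();w=cam("wrist");cv2.imwrite("pics/w8.png",w["frame"]);M=rot(o["ee_rot"]).T
t=lambda uv,z:(M@(onz(w,uv,z)-o["eef_pos"])*1000).round(1)
print(o["eef_pos"],o["opening"])
```

```text
[ 0.48402448 -0.31743848  0.17964252] 0.04676468868402775
```

View pics/w8.png

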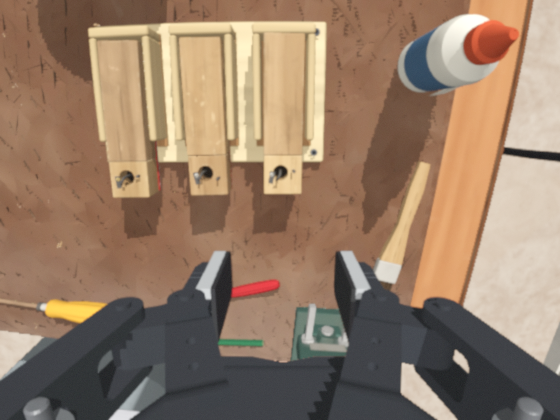

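The pallet lies home in the free cradle: hook at (280,172), hook end at row 192, level with its undisturbed neighbours at rows 193 to 195. The gripper is clear, so I'm handing the job in.

```bash
python3 -c "
from workcell import arm
print(arm.job_done())"
```

```text
the job is handed in; nothing more can be done
None
```

The job is handed in at about 27 s: plate pressed to its stop and eased back to rest, pallet drawn out and laid leather side down in the free cradle, plain end against the stop, with the drying pallets looking undisturbed in the last picture; I viewed 11 pictures, one over the limit of 10.

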